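Dose the measuring jug and hold it up level

ROBOT

A 6-joint arm with a two-finger parallel gripper is mounted at the origin on the work surface. World frame = base frame: x ahead of the robot, y to its left, z up, the work surface at z = 0. Lengths are in m, angles in rad, forces in N, time in s.
With the tool pointing down it reaches from about 0.35 to 0.975 m from the base axis. Payload 4.9 kg.
Tool frame: the origin (TCP) lies between the finger pads, 19 mm behind the fingertips; this is the grasp point; z points along the fingers, y is the line along which they close (so a half turn about z gives the same grasp; the last joint's range is limited). The gripper opens to 85 mm and grips with 20 to 120 N. Pads are 22 mm wide; open, the fingers measure 114 mm over their backs; the gripper's body (76 mm by 85 mm) begins 54 mm behind the grasp point. The pads swing forward as they close: fully open they stand 13 mm farther back than shut.
Start: joints at [-1.448, 0.053, 1.613, -0, 1.476, -0.119], TCP at [0.15, -0.607, 0.25] pointing down, gripper open.
Joint ranges: [-3.01, 3.01], [-1.01, 2.22], [0.06, 2.58], [-1.02, 4.17], [0.09, 2.62], [-3.14, 3.14]. Speed limits (rad/s): [2.57, 2.57, 3.14, 3.14, 3.14, 3.14].

INTERFACE

Orientations are given as a rotation vector (axis times angle).
In Python, from station import ctrl, vision gives the robot as it stands. The module is installed in compiled form; this text tells all that it offers.
- The arm moves only by the tool drive_tool, never from a script. Its argument "rows" is a list of rows, each a list of 2 entries, a list of its own where there are three numbers: the shift along the tool's x, y, z in m, then the turn about the tool's z in rad. A call has 1 to 10 rows; each row shifts and turns the commanded pose from where the row before left it, along the tool's axes as they then stand; what a row does not reach is not made up. A row lasts 1/10 s, in which the tool goes at most 50 mm and 8.59 degrees, less where a joint would pass 70% of its speed; a pose out of reach is approached as far as the arm can. A call with a gripper value outside its range is refused whole. "jaw" is the closure, from 0 (fully open) to 1 (shut), set as the call begins (left out, the last holds). The fingers move at their own pace and stop on an object; "grip_force" is the grip in N (left out, the last holds). Time passes only in rows, so rows that do not move let the fingers close. It gives the time, the measured TCP pose, the force, the opening and the grip force at its end, in the units of the state.
- ctrl.get_obs(): the state, without advancing time (a new reading comes with each control period).
- vision.get_image(name): name is "scene" or "top" or "wrist"; returns a dict with "image" (420x560x3 uint8, blue, green, red), "vertical_fov" (degrees; the focal length in pixels is half the picture's height over the tangent of half this angle, whatever the lens; pixels are square), "cx", "cy" (the principal point, pixels), "R" (3x3) and "t" (3): a world point X has camera coordinates R X + t. Camera axes: x right, y down, z forward; pixel columns grow to the right and rows downward; lengths in m; the calibration is good to about 2 mm. A picture is of the moment at which its call begins. There is no depth.
- ctrl.finish_job(): hands the job in; it is judged then, once.
The state is a dict: "t": time; "q": joint angles; "dq": joint speeds; "effort": joint torques, N m; "tool_pos": TCP position; "tool_rot": TCP orientation; "contact_force": force on the tool from outside, world axes, zero at the start; "wrist_torque": the same for the moment, N m; "opening": finger opening in m; "grip_force": force on a finger pad.
Only numpy, scipy, OpenCV 4.12 (cv2) and the standard library are available. Lean on these libraries where they do the work, as an engineer would, in place of code of your own. Each camera call takes 0.05 s, during which the arm holds its last target. There are 200 camera calls.

TASK

Press the head of the pump dispenser fully down and let it spring back up, so that a dose goes into the measuring jug standing under its spout. Then take the jug by its handle, lift it off the crate lid and bring it out from under the spout without tipping it or knocking the dispenser, and finish still holding it by the handle, level and still, with its base a good 10 cm above the lid. Leave the other things on the lid where they are.

Things in the scene. Friction and masses are not known exactly. Their poses are not given: they have to be found in the camera images.
- stand: Fixed stand of two stacked grey plastic crates in front of the robot; everything stands on the flat upper lid, 586 x 786 mm inside its 8 mm high edge rim. Its origin is the centre of the lid's upper face, at z = 0. Also fixed along its back edge: a black tray caddy (280 mm wide, 88 mm high) at the right and a black air pump (130 mm wide, 61 mm high) at the left.
- dispenser: Fixed 500 ml white pump bottle (68 mm diameter, white paper label) held in a black steel cup (78 mm diameter, 45 mm high) on a 98 mm square base plate 5 mm thick, screwed to the lid. Origin: centre of the underside of the plate, on the bottle's upright axis. The spout points to its own -x. The bottle's closure collar is 38 mm wide and its top is at 184 mm; the pump head's top stands at 216 mm.
- pump_head (a joint): Stroke of the pump head in m: 0 = up (rest), grows as the head is pressed straight down, 0.014 = fully down on its stop. A spring returns it: about 3 N starts it moving and about 10 N holds it fully down. The head does not turn.
- pump_top (a point): Centre of the top of the pump head (a slightly domed disc 33 mm in diameter), where it is pressed; it moves down with the head. 216 mm above the lid at rest.
- spout_tip (a point): Outlet of the pump's spout, a tube 10 mm thick that runs out level from the head at about 207 mm height and bends down at its end. The outlet is 68 mm from the bottle's axis and 188 mm above the lid at rest (14 mm lower when the head is down). The jug standing below it can rise 98 mm before its rim meets it.
- jug: Loose white plastic measuring jug, about 110 g (70 to 140 % of that), open round body 90 mm tall, 58 mm wide at the base and 68 mm at the rim, wall 3 mm. It starts standing on the lid under the spout with its handle pointing roughly away from the bottle. Origin: centre of its underside; own z is up, the handle points to own +y, a small pouring lip (reaching 43 mm from the axis) to own -y.
- jug_grip (a point): Grip point on the upright strap of the jug's handle, 70 mm from the jug's axis along own +y, 60 mm above its base. The strap is 12 mm thick (along the jug's own x, the direction to pinch it), 15 mm deep (along own y) and runs from 25 to 84 mm above the base; two 10 mm arms at 79 and 30 mm height join it to the body, which is 36 mm from the grip point. Pinch it from above.
- jug_mouth (a point): Centre of the jug's open mouth, 90 mm above its base.
- specimen_jar: Bystander: loose clear glass jar without handle, 62 mm wide, 85 mm tall, near the dispenser. Origin: centre of its underside.
- capped_bottle: Bystander: loose black bottle with a screw cap, 54 mm wide, 150 mm tall, behind the dispenser. Origin: centre of its underside.
- cave: Bystander: loose white ceramic cave, a half barrel 85 mm long (own x), 92 mm wide, 50 mm high. Origin: centre of its underside.
- food_tub: Bystander: loose fish food tub, 68 mm wide, 75 mm tall. Origin: centre of its underside.
- suction_clip: Bystander: loose blue suction cup clip, 38 mm wide, 41 mm high. Origin: centre of its underside.
- scoop: Bystander: loose small orange scoop lying level, 128 mm long (own x), 40 mm wide, 24 mm high. Origin: underside, near the middle of its length.
- filter: Fixed black filter box at the left edge of the lid, 135 mm (own x) x 50 mm, 122 mm high with two stubs up to 170 mm. Origin: centre of its underside.

How it is judged:
On the way, in this order (a step that is already met when the one before it is completed fails the run):
1. the pump head is pressed down (at least 11 of its 14 mm) while the jug stands on the lid with its mouth under the spout (value of joint pump_head above 0.011 m and horizontal distance between jug_mouth and spout_tip below 0.03 m and height (world z) of jug below 0.006 m), for 0.1 s.
2. the pump head has come back up (within 2 mm) (value of joint pump_head below 0.002 m), for 0.1 s.
3. the jug is lifted off the lid by the gripper (height (world z) of jug above 0.015 m and contact force between the fingers and jug above 1 N and contact force between jug and stand below 0.2 N), for 0.2 s.
At the end, for the whole second after the job is handed in: Jug held by its handle (TCP within 40 mm of jug_grip), base at least 90 mm above the lid, within 6 degrees of upright, still (under 20 mm/s, 0.15 rad/s), touching nothing else, its mouth centre at least 45 mm sideways from the spout outlet; pump head up (within 2 mm) (height (world z) of jug above 0.09 m and angle between jug's own z axis and vertical below 0.105 rad and linear speed of jug below 0.02 m/s and angular speed of jug below 0.15 rad/s and contact force between the fingers and jug above 1 N and distance between the grasp point and jug_grip below 0.04 m and horizontal distance between jug_mouth and spout_tip above 0.045 m and value of joint pump_head below 0.002 m and contact force between jug and stand below 0.2 N and contact force between jug and dispenser below 0.2 N and contact force between jug and filter below 0.2 N and contact force between jug and specimen_jar below 0.2 N and contact force between jug and capped_bottle below 0.2 N and contact force between jug and cave below 0.2 N and contact force between jug and food_tub below 0.2 N and contact force between jug and suction_clip below 0.2 N and contact force between jug and scoop below 0.2 N); the arm keeps its last pose, push and grip.
It fails at once if the jug is tipped by more than 17 degrees (angle between jug's own z axis and vertical above 0.3 rad).
It fails at once if the jug knocks the dispenser (more than 3 N) (contact force between jug and dispenser above 3 N).
It fails at once if one of the other loose things on the lid is moved by more than 25 mm (distance of any of specimen_jar, capped_bottle, cave, food_tub, suction_clip, scoop from where it was at the start of the episode above 0.025 m).
It also fails if it takes over 51 s, if anything falls off the work surface, if the arm or the gripper's body presses on something with over 40 N, if the wrist force passes 120 N, or if a joint passes its speed limit or range.

## Working session

There is one attempt and no reset: what is moved stays moved. The work goes in short steps, Python scripts to look and compute and a tool call to move; the robot and the scene stay as the last step left them, time stands still between calls to the robot, and variables do not carry over. Pictures are saved under pics/ and viewed, at most 10 in all, crops included, and the job is handed in when it is done.

Besides the shell and the picture viewer there is one more tool, called as name(argument=value, ...), one argument or row to a line, values as JSON. drive_tool: Moves the arm, as the interface text tells. Its arguments: {"type":"object","properties":{"rows":{"type":"array","items":{"type":"array"}},"jaw":{"type":"number"},"grip_force":{"type":"number"}},"required":["rows"]}

```bash
mkdir -p pics; cat > h.py <<'E'
import numpy as np, cv2, pickle
from station import ctrl, vision
def snap(n,f):
    d=vision.get_image(n); cv2.imwrite(f'pics/{f}.png',d['image']); pickle.dump(d,open(f'pics/{f}.pkl','wb')); return d
def K(d):
    h=d['image'].shape[0]; f=h/2/np.tan(np.radians(d['vertical_fov'])/2); return f
def ray(d,u,v):
    f=K(d); R=np.array(d['R']); t=np.array(d['t'])
    return -R.T@t, R.T@np.array([(u-d['cx'])/f,(v-d['cy'])/f,1])
def atz(d,u,v,z):
    c,r=ray(d,u,v); return c+r*(z-c[2])/r[2]
def proj(d,X):
    p=np.array(d['R'])@X+np.array(d['t']); f=K(d); return d['cx']+f*p[0]/p[2], d['cy']+f*p[1]/p[2]
E
python3 - <<'E'
from h import *
o=ctrl.get_obs(); print({k:np.round(v,3) for k,v in o.items()})
a=snap('scene','s1'); b=snap('top','t1')
for d in(a,b): print(d['vertical_fov'],np.round(-np.array(d['R']).T@d['t'],3),np.round(d['R'],2).tolist())
cv2.imwrite('pics/both.png',np.vstack([cv2.resize(a['image'],(400,300)),cv2.resize(b['image'],(400,300))]))
E
```

```text
{'t': np.float64(0.0), 'q': array([-1.448,  0.053,  1.614, -0.   ,  1.476, -0.119]), 'dq': array([ 0.001, -0.001, -0.001,  0.   , -0.002,  0.001]), 'effort': array([ 3.0000e-03, -3.9369e+01, -3.7017e+01,  0.0000e+00,  7.0000e-03,
        0.0000e+00]), 'tool_pos': array([ 0.15 , -0.606,  0.249]), 'tool_rot': array([-3.117, -0.379,  0.   ]), 'contact_force': array([-0.424,  0.574,  0.489]), 'wrist_torque': array([-0.015,  0.007, -0.086]), 'grip_force': np.float64(0.0), 'opening': np.float64(0.086)}
53.384802771370495 [0.955 0.386 0.779] [[-0.66, 0.75, 0.01], [0.54, 0.49, -0.68], [-0.52, -0.44, -0.73]]
57.601147715996035 [0.364 0.029 1.183] [[0.03, -1.0, 0.01], [-0.98, -0.03, -0.17], [0.17, -0.0, -0.98]]
```

View pics/s1.png

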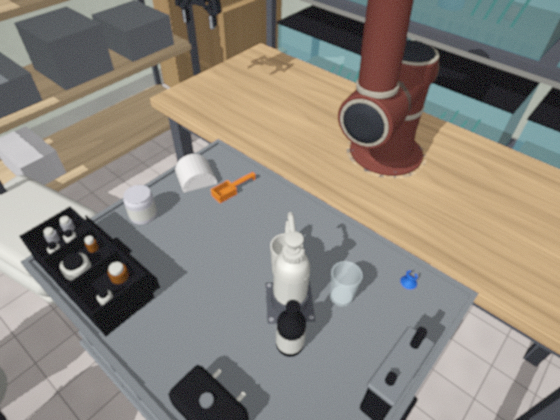

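View pics/t1.png

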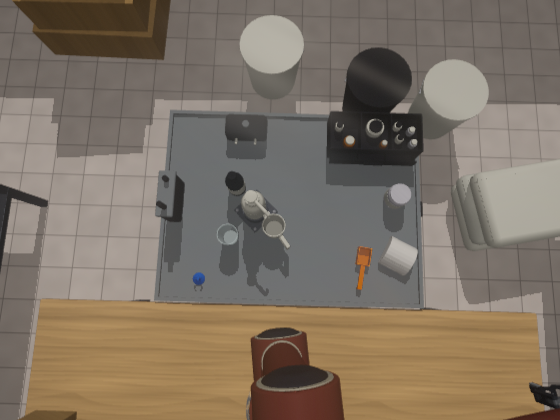

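Top view: the jug mouth is at about (274,226) with its handle toward (285,243), and the pump head is at about (252,198). I'll zoom in for exact pixels.

```bash
python3 - <<'E'
from h import *
a=pickle.load(open('pics/s1.pkl','rb'));b=pickle.load(open('pics/t1.pkl','rb'))
A=cv2.resize(b['image'][160:280,210:310],None,fx=4,fy=5*0.8,interpolation=cv2.INTER_CUBIC)
B=cv2.resize(a['image'][200:350,240:340],None,fx=4,fy=4,interpolation=cv2.INTER_CUBIC)[:480]
cv2.imwrite('pics/crop.png',np.hstack([A,cv2.copyMakeBorder(B,0,480-B.shape[0],0,0,cv2.BORDER_CONSTANT)]))
for n,u,v,z in [('head',252,197,.216),('jugmouth',274,226,.09),('handle',285,243,.084),('jar',228,235,.085),('cap',235,181,.15),('clip',199,278,.04),('scoop',363,265,.02)]: print(n,atz(b,u,v,z).round(3))
print(atz(b,157,302,0),atz(b,424,306,0),atz(b,170,112,0))
E
```

```text
head [0.577 0.105 0.216]
jugmouth [0.521 0.047 0.09 ]
handle [0.473 0.014 0.084]
jar [0.492 0.179 0.085]
cap [0.636 0.159 0.15 ]
clip [0.367 0.264 0.04 ]
scoop [ 0.42  -0.224  0.02 ]
[0.29248546 0.3938334  0.        ] [ 0.30285585 -0.41240238  0.        ] [0.90245053 0.40298851 0.        ]
```

View pics/crop.png

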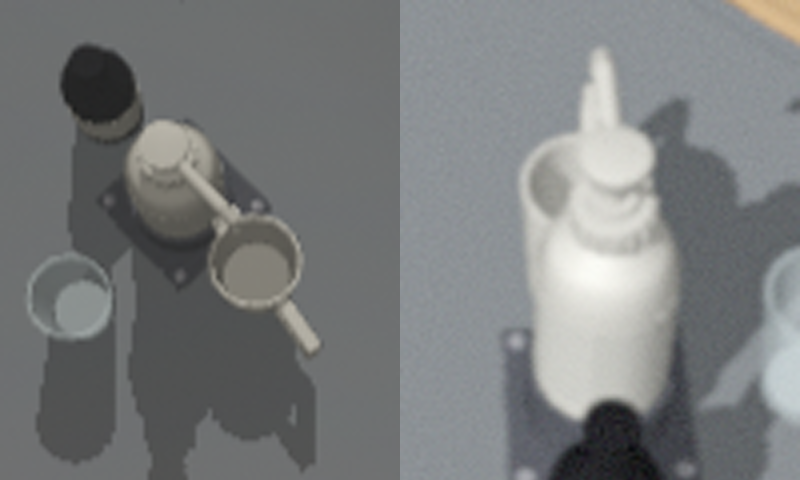

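Crop: head top at (251,196.5), spout end at (269,214), jug rim centre at (274,225), and the handle's outer end at (288,246.5) in top-view pixels. In the scene view the head is at (294.5,239).

```bash
python3 - <<'E'
from h import *
a=pickle.load(open('pics/s1.pkl','rb'));b=pickle.load(open('pics/t1.pkl','rb'))
P=lambda n,x:print(n,x.round(4))
h=atz(b,251,196.5,.216);P('head top',h);P('head scene',atz(a,294.5,238.7,.216))
s=atz(b,269,214,.2);P('spout',s)
m=atz(b,274,225,.09);P('mouth',m); e=atz(b,288,246.5,.084);P('handle end',e)
d=(e-m)[:2];print('len',np.hypot(*d),'ang',np.degrees(np.arctan2(d[1],d[0])))
d2=(s-h)[:2];print('spout len',np.hypot(*d2),'ang',np.degrees(np.arctan2(d2[1],d2[0])))
# label plate screws
for u,v in[(108,201),(256,205),(180,276)]: P('screw',atz(b,210+u/4,160+v/4,.005))
from scipy.spatial.transform import Rotation as R
print(R.from_rotvec(ctrl.get_obs()['tool_rot']).as_matrix().round(3))
E
```

```text
head top [0.5782 0.1072 0.216 ]
head scene [0.5823 0.1136 0.216 ]
spout [0.5364 0.0596 0.2   ]
mouth [0.5239 0.0475 0.09  ]
handle end [0.4634 0.0053 0.084 ]
len 0.07367052541883737 ang -145.0996678135845
spout len 0.06336623520520643 ang -131.2654938536016
screw [0.5796 0.1663 0.005 ]
screw [0.5798 0.0503 0.005 ]
screw [0.522  0.1076 0.005 ]
[[ 0.971  0.239 -0.   ]
 [ 0.239 -0.971  0.002]
 [ 0.    -0.002 -1.   ]]
```

drive_tool(
  rows=[
    [[0,0,-0.02],-0.123],
    [[0,0,-0.02],-0.123],
    [[0,0,-0.02],-0.122],
    [[0.03,-0.013,0],0],
    [[0.038,-0.017,0],0],
    [[0.038,-0.017,0],0],
    [[0.038,-0.017,0],0],
    [[0.038,-0.017,0],0],
    [[0.038,-0.017,0],0],
    [[0.038,-0.017,0],0],
  ],
  jaw=1,
  grip_force=30,
)

```text
t: 1.1
tool_pos: [0.2957, -0.3631, 0.3095]
tool_rot: [-2.996, -0.942, -0.0]
contact_force: [0.0, -0.4, -0.4]
opening: 0.0001
grip_force: 0.0
```

drive_tool(
  rows=[
    [[0.038,-0.017,0],0],
    [[0.038,-0.017,0],0],
    [[0.038,-0.017,0],0],
    [[0.038,-0.017,0],0],
    [[0.038,-0.017,0],0],
    [[0.038,-0.017,0],0],
    [[0.038,-0.017,0],0],
    [[0.038,-0.017,0],0],
    [[0.02,-0.009,0],0],
    [[0,0,0],0],
  ],
)

```text
t: 2.1
tool_pos: [0.4784, -0.0581, 0.3093]
tool_rot: [-2.994, -0.949, 0.001]
contact_force: [-0.8, -1.2, 1.2]
opening: -0.0002
grip_force: 0.0
```

```bash
python3 - <<'E'
from h import *
d=snap('wrist','w1'); print(d['vertical_fov'],(-np.array(d['R']).T@d['t']).round(3))
for X in [(.58,.108,.216),(.532,.060,.188),(.524,.0475,.09),(.4665,.0075,.084)]: print(X,np.round(proj(d,np.array(X)),1))
E
```

```text
60.28482678811494 [ 0.539 -0.016  0.433]
(0.58, 0.108, 0.216) [ 117.  -128.9]
(0.532, 0.06, 0.188) [168.6  30.4]
(0.524, 0.0475, 0.09) [207.6  66.1]
(0.4665, 0.0075, 0.084) [212.2 144.4]
```

View pics/w1.png

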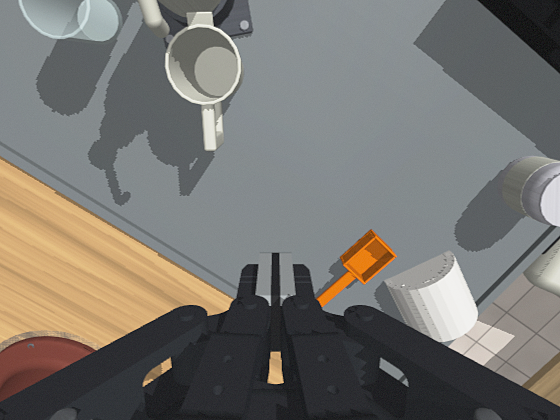

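The wrist view agrees with the estimate to within a few mm: rim centre at (203,65), handle strap end at (212,147), spout outlet at (163,30). I'll refine from these and work out the move to the head.

```bash
python3 - <<'E'
from h import *
from scipy.spatial.transform import Rotation as R
d=pickle.load(open('pics/w1.pkl','rb'))
m=atz(d,203,65,.09);e=atz(d,212.5,150,.084);s=atz(d,163,32,.19);print('mouth',m.round(4),'end',e.round(4),'spout',s.round(4))
v=(e-m)[:2];print(np.hypot(*v),np.degrees(np.arctan2(v[1],v[0])), 'grip',m[:2]+.07*v/np.hypot(*v))
o=ctrl.get_obs();M=R.from_rotvec(o['tool_rot']).as_matrix();print(M.round(3))
print('to head',(M.T@(np.array([.580,.109,.26])-o['tool_pos'])).round(4))
E
```

```text
mouth [0.5224 0.0513 0.09  ] end [0.4621 0.0044 0.084 ] spout [0.5293 0.0617 0.19  ]
0.07637072024412411 -142.1243137269253 grip [0.46716661 0.00834295]
[[ 0.818  0.575 -0.001]
 [ 0.575 -0.818  0.   ]
 [-0.001 -0.001 -1.   ]]
to head [ 0.1804 -0.079   0.0492]
```

drive_tool(
  rows=[
    [[0.036,-0.016,0.005],0],
    [[0.036,-0.016,0.005],0],
    [[0.036,-0.016,0.005],0],
    [[0.036,-0.016,0.01],0],
    [[0.026,-0.011,0.01],0],
    [[0.01,-0.004,0.005],0],
    [[0,0,0.005],0],
    [[0,0,0],0],
    [[0,0,0],0],
  ],
)

```text
t: 3.05
tool_pos: [0.5799, 0.106, 0.2654]
tool_rot: [2.997, 0.94, 0.0]
contact_force: [-0.9, 0.3, 0.1]
opening: 0.0002
grip_force: 0.0
```

```bash
python3 - <<'E'
from h import *
d=snap('wrist','w2'); a=snap('scene','s2')
print(ctrl.get_obs()['tool_pos'],proj(d,np.array([.58,.108,.216])))
cv2.imwrite('pics/w2s2.png',np.hstack([d['image'][60:420,100:460],cv2.resize(a['image'][160:340,200:380],None,fx=2,fy=2)]))
E
```

```text
[0.58014318 0.10635521 0.26590299] (np.float64(271.1491910934522), np.float64(241.79508704284723))
```

View pics/w2s2.png

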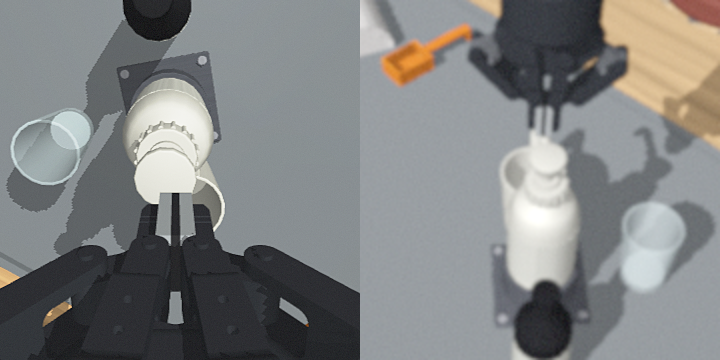

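Head centre is at about (266,237) in the full wrist picture, against (271,242) predicted. It lies about 3 mm further along tool +x and -y, so I'll correct and press.

drive_tool(
  rows=[
    [[0.004,-0.004,0.006],0],
    [[0,0,0.01],0],
    [[0,0,0.009],0],
    [[0,0,0.004],0],
    [[0,0,0.004],0],
    [[0,0,0.004],0],
    [[0,0,0.003],0],
    [[0,0,0.002],0],
    [[0,0,0],0],
  ],
)

```text
t: 4.05
tool_pos: [0.5811, 0.1131, 0.2243]
tool_rot: [2.997, 0.943, -0.0]
contact_force: [-4.6, -0.9, 8.0]
opening: 0.0001
grip_force: 3.8
```

drive_tool(
  rows=[
    [[0,0,0.002],0],
    [[0,0,0.002],0],
    [[0,0,0.001],0],
    [[0,0,0],0],
    [[0,0,0],0],
  ],
)

```text
t: 4.55
tool_pos: [0.5813, 0.1131, 0.2204]
tool_rot: [2.996, 0.943, 0.001]
contact_force: [-5.8, -0.5, 9.7]
opening: -0.0003
grip_force: 4.8
```

drive_tool(
  rows=[
    [[0,0,0.002],0],
    [[0,0,0.001],0],
    [[0,0,0],0],
    [[0,0,0],0],
    [[0,0,0],0],
  ],
)

```text
t: 5.05
tool_pos: [0.5815, 0.1131, 0.2201]
tool_rot: [2.996, 0.943, 0.002]
contact_force: [-11.1, -0.5, 19.2]
opening: 0.0001
grip_force: 9.2
```

drive_tool(
  rows=[
    [[0,0,-0.004],0],
    [[0,0,-0.008],0],
    [[0,0,-0.012],0],
    [[0,0,-0.02],0],
    [[0,0,-0.025],0],
    [[0,0,-0.015],0],
    [[-0.03,0.004,0],0],
    [[-0.04,0.005,0],0],
    [[-0.04,0.005,0],0],
    [[-0.04,0.005,0],0],
  ],
)

```text
t: 6.05
tool_pos: [0.468, 0.0109, 0.2987]
tool_rot: [2.996, 0.944, -0.0]
contact_force: [0.1, -0.8, 0.4]
opening: 0.0003
grip_force: 0.0
```

drive_tool(
  rows=[
    [[-0.006,0.001,0.03],0],
    [[0,0,0.03],0],
    [[0,0,0.02],0],
    [[0,0,0],0],
    [[0,0,0],0],
    [[0,0,0],0],
  ],
  jaw=0.4,
)

```text
t: 6.65
tool_pos: [0.4657, 0.0073, 0.2208]
tool_rot: [2.995, 0.943, 0.004]
contact_force: [-0.4, -0.4, 1.1]
opening: 0.0515
grip_force: 0.0
```

```bash
python3 - <<'E'
from h import *
d=snap('wrist','w3'); o=ctrl.get_obs()
print(o['tool_pos'],o['tool_rot'],o['opening'],o['contact_force'])
for X in [(.467,.0083,.084),(.5235,.05,.09),(.532,.060,.188)]: print(np.round(proj(d,np.array(X)),1))
E
```

```text
[0.465774   0.00727134 0.22089986] [2.99531664 0.94303918 0.00437923] 0.05083129052769618 [-0.33922141  0.28129175 -0.486122  ]
[274.1 196.1]
[271.3  98.3]
[260.8  67.4]
```

View pics/w3.png

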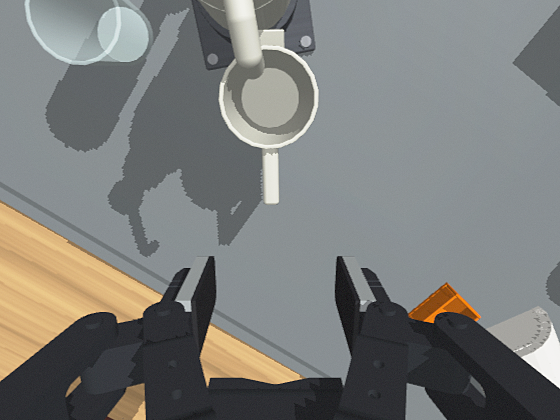

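The handle end is at (271,203) and the mouth at (269,98). The strap is lined up with the tool and about 2 mm toward -y, so I'll correct and descend.

drive_tool(
  rows=[
    [[0.002,-0.002,0.02],0],
    [[0,0,0.03],0],
    [[0,0,0.03],0],
    [[0,0,0.03],0],
    [[0,0,0.03],0],
    [[0,0,0.015],0],
    [[0,0,0.005],0],
    [[0,0,0],0],
    [[0,0,0],0],
  ],
)

```text
t: 7.6
tool_pos: [0.4666, 0.01, 0.0607]
tool_rot: [2.995, 0.943, 0.004]
contact_force: [0.4, 0.2, 0.2]
opening: 0.0513
grip_force: 0.0
```

```bash
python3 - <<'E'
from h import *
d=snap('wrist','w4'); o=ctrl.get_obs()
print(o['tool_pos'],o['opening'],o['contact_force'])
E
```

```text
[0.46668458 0.00995433 0.06081245] 0.05179762840658757 [-0.06342902 -0.13963449  0.70239109]
```

View pics/w4.png

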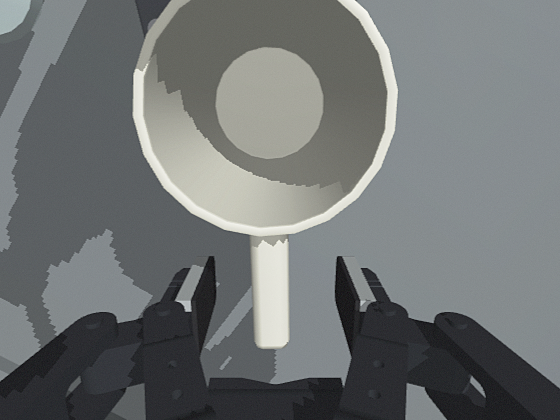

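The strap at (270,300) sits between the pads, whose centre is at about x=276 px. I'll nudge 1 mm and close.

drive_tool(
  rows=[
    [[0,-0.001,0],0],
    [[0,0,0],0],
    [[0,0,0],0],
    [[0,0,0],0],
    [[0,0,0],0],
    [[0,0,0],0],
    [[0,0,0],0],
    [[0,0,0],0],
    [[0,0,0],0],
  ],
  jaw=1,
  grip_force=45,
)

```text
t: 8.55
tool_pos: [0.465, 0.011, 0.0596]
tool_rot: [-2.997, -0.943, -0.001]
contact_force: [-2.1, 1.3, 6.2]
opening: 0.0114
grip_force: 46.9
```

drive_tool(
  rows=[
    [[0,0,-0.005],0],
    [[0,0,-0.008],0],
    [[0,0,-0.008],0],
    [[0,0,-0.006],0],
    [[0,0,-0.003],0],
    [[0,0,0],0],
    [[0,0,0],0],
    [[0,0,0],0],
    [[0,0,0],0],
  ],
)

```text
t: 9.45
tool_pos: [0.4643, 0.011, 0.0886]
tool_rot: [-2.996, -0.943, 0.001]
contact_force: [0.6, -0.1, -1.5]
opening: 0.0117
grip_force: 46.0
```

```bash
python3 - <<'E'
from h import *
d=snap('wrist','w5');a=snap('scene','s5'); o=ctrl.get_obs()
print(o['tool_pos'],o['opening'],o['contact_force'],o['grip_force'])
cv2.imwrite('pics/w5s5.png',np.hstack([cv2.resize(d['image'],(400,300)),cv2.resize(a['image'][180:330,200:400],(400,300))]))
E
```

```text
[0.46444885 0.01094371 0.08871355] 0.011579957695263779 [ 0.24336228 -0.11373474 -0.26627217] 46.00871052592993
```

View pics/w5s5.png

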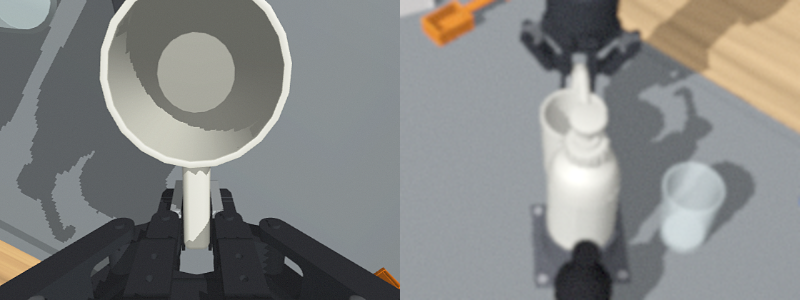

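Jug is held level at 28 mm and clear of the spout. I'll retract, move aside and raise.

drive_tool(
  rows=[
    [[-0.005,0,0],0],
    [[-0.01,0,0],0],
    [[-0.015,0,0],0],
    [[-0.015,0.003,0],0],
    [[-0.013,0.01,0],0],
    [[-0.01,0.013,-0.003],0],
    [[-0.01,0.013,-0.008],0],
    [[-0.01,0.013,-0.012],0],
    [[-0.008,0.01,-0.015],0],
    [[-0.005,0.006,-0.018],0],
  ],
)

```text
t: 10.55
tool_pos: [0.4195, -0.1036, 0.1448]
tool_rot: [-2.997, -0.941, 0.002]
contact_force: [0.2, -0.1, -1.2]
opening: 0.0113
grip_force: 46.0
```

drive_tool(
  rows=[
    [[0,0,-0.018],0],
    [[0,0,-0.016],0],
    [[0,0,-0.01],0],
    [[0,0,-0.005],0],
    [[0,0,0],0],
    [[0,0,0],0],
    [[0,0,0],0],
    [[0,0,0],0],
    [[0,0,0],0],
    [[0,0,0],0],
  ],
)

```text
t: 11.55
tool_pos: [0.4207, -0.1026, 0.1937]
tool_rot: [-2.996, -0.943, 0.001]
contact_force: [0.5, 0.1, -2.0]
opening: 0.0115
grip_force: 46.0
```

```bash
python3 - <<'E'
from h import *
d=snap('wrist','w6');a=snap('scene','s6'); o=ctrl.get_obs()
print(o['tool_pos'],o['opening'],o['contact_force'],o['grip_force'],np.abs(o['dq']).max())
cv2.imwrite('pics/w6s6.png',np.hstack([cv2.resize(d['image'],(400,300)),cv2.resize(a['image'][100:310,150:430],(400,300))]))
E
```

```text
[ 0.42078202 -0.10264095  0.19392294] 0.011383591060050328 [ 0.20707259  0.10192356 -1.53764994] 46.0448844730854 0.002874793748744681
```

View pics/w6s6.png

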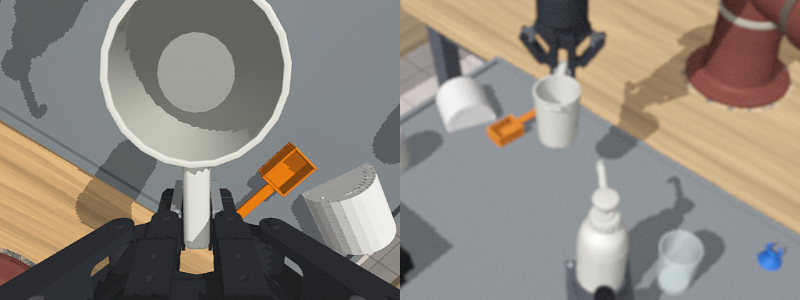

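The jug is held level in the same place in the grip (rim unchanged at about (195,70) in the crop), about 13 cm up and well clear of the spout. The pump head is up and the other things look undisturbed.

```bash
python3 -c "
from station import ctrl
print(ctrl.finish_job())"
```

```text
the job is handed in; nothing more can be done
None
```

I pressed the pump head to its stop and let it spring back. The jug is now held still and level by its handle, about 13 cm above the lid and clear of the spout, and the job was handed in at about 12 s; the hand-in gave no verdict.

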